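Bolt down the drill vise with a T-bolt

TASK

Bolt down the free ear of the green drill vise: take the loose T-bolt by its black knob, let its head lengthwise into the middle slot of the iron plate in front of that ear, slide it along until the shank is home in the ear's open notch, and turn it clockwise a quarter turn so that the head lies square across under the slot's lips. Then keep turning the knob clockwise until it is firmly hand-tight on the ear, without forcing anything or overtightening, and let go. Leave the glue bottle, the file and the steel block where they are, and do not knock the bolt over.

Things in the scene. Friction and masses are not known exactly. Their poses are not given: they have to be found in the camera images.
- plate: Grey iron T-slot plate fixed on the bench, 190 (x) x 320 (y) x 34 mm high. Origin: centre of its underside. Three slots run right along its y, at its x = -60, 0 and 60 mm; the middle one is used.
- slot_end (a point): The -y end of the middle slot, at the level of the plate's top (34 mm above the bench), axes as the plate's. The slot: mouth 18 mm wide with 1.5 mm bevels, lips 12 mm thick, below them an undercut 30 mm wide and 13 mm high.
- vise: Green drill-press vise fixed on the plate above the middle slot, axes as the plate's. Origin: centre of its underside. Its foot is a bar 70 (x) x 230 (y) x 12 mm; the ends are the ears. Bed and jaws (61 mm high) lie within 38 mm of y = 0; the screw's handle is at x = 117 mm. The +y ear is bolted already, the -y ear is free: bolt that one down.
- ear_home (a point): Point on the free ear's top face (46 mm above the bench) where the shank's axis stands when home. The notch in the ear, right above the slot, is 14 mm wide (mouth bevelled 3 mm) and opens towards -y, where the ear ends 18 mm from here. Axes as the vise's: the bolt slides in towards +y.
- bolt: Loose steel T-bolt with a knob as its nut, standing on its head on the bench, 0.28 kg. Origin: centre of the head's underside; z up. Hammer head 28.6 (x) x 16 (y) x 9 mm: with x along the slot (either way round) it passes the mouth, but not the ear's notch. Two opposite corners are rounded: in the undercut it turns clockwise only (seen from above), a quarter turn plus 0.1 rad, then stops.
- bolt_top (a point): End of the bolt's 12 mm shank, 77 mm above the bolt's origin; a dark cut across it shows the head's length (x). The knob screws down 6 mm a turn clockwise, with a drag of 0.12 N m: the bolt turns along until its head is stopped, then 0.9 to 3.4 rad of slack run out, then the torque climbs by about 0.4 N m a radian. Firmly hand-tight: about 0.38 N m (50 to 80 N on the ear).
- glue: White squeeze bottle, 42 mm in diameter, 108 mm high, standing. Origin: centre of its underside. Leave alone.
- file: Flat file, steel blade 150 x 22 x 5 mm with a yellow-green handle 16 mm thick, 292 mm long in all, lying along its x, handle to -x. Origin under it, 172 mm from the handle's end. Leave alone.
- bench_block: Bright steel bench block 60 x 60 x 20 mm. Origin: centre of its underside. Leave alone.
- bolt_grip (a point): Where to grip: on the bolt's axis, 58 mm above its origin, at the knob: round, black, 40 mm in diameter, from about 45 to 69 mm above the bolt's origin. Under it a steel flange, 28 mm in diameter, whose underside lies 33.9 to 36.2 mm above the origin, as it was left screwed: with the flange on the ear (and the shank in the notch) the head hangs 0.9 to 3.2 mm below the lips.
Things that resemble listed ones, but are neither listed nor needed, are in the scene too. What is shaped like the bolt but pink is not meant.

How it is judged:
By the outcome, as a careful person would: the job done as asked, in the order asked, and still so for the second after the job is handed in, with the robot touching nothing.
It also fails if it takes over 72 s, if anything falls off the work surface, if the arm or the gripper's body presses on something with over 40 N, if the wrist force passes 120 N, or if a joint passes its speed limit or range.

ROBOT

A 6-joint arm with a two-finger parallel gripper is mounted at the origin on the work surface. World frame = base frame: x ahead of the robot, y to its left, z up, the work surface at z = 0. Lengths are in mm, angles in rad, forces in N, time in s.
With the tool pointing down it reaches from about 350 to 875 mm from the base axis. Payload 4.2 kg.
Tool frame: the origin (TCP) lies at the very end of the fingers, on their centre line; the grasp point (between the pads) lies arm.grip_depth behind it (arm.grip_depth is the distance from the TCP to the grasp point, in mm); z points along the fingers, y is the direction in which the jaws open and shut (so a half turn about z gives the same grasp; the last joint's range is limited). The gripper opens to 85 mm and grips with 20 to 120 N. Pads are 22 mm wide; open, the fingers measure 114 mm over their backs; the gripper's body (76 mm by 85 mm) begins 54 mm behind the grasp point. The pads swing forward as they close: fully open they stand 13 mm farther back than shut.
Start: joints at [-0.985, 0.385, 0.008, 0, -1.194, -0.259], TCP at [200.649, -591.895, 231.312] pointing down, gripper open.
Joint ranges: [-3.14, 3.14], [-1.21, 2.06], [-1.07, 1.41], [-3.16, 2.05], [-2.99, -0.16], [-3.1, 3.1]. Speed limits (rad/s): [2.79, 2.79, 3.14, 3.14, 3.14, 3.14].

INTERFACE

Orientations are given as a unit quaternion [x, y, z, w].
In Python, from bench import arm, optics, workorder gives the robot as it stands. The module is installed in compiled form; this text tells all that it offers.
- The arm moves only by the tool play_rows, never from a script. Its arguments are lists of equal length, an entry for each row: "travel": the shift along the tool's x, y, z in m, a list of three; "rotation": the turn, a rotation vector about the tool's x, y, z in rad, a list of three; "grip": the opening, from 0 (shut) to 1 (fully open). In form: {"travel": [[x, y, z], ...], "rotation": [[rx, ry, rz], ...], "grip": [grip, ...]}. A call has 1 to 12 rows; each row shifts and turns the commanded pose from where the row before left it, along the tool's axes as they then stand; what a row does not reach is not made up. A row lasts 1/12 s, in which the tool goes at most 41.7 mm and 7.16 degrees, less where a joint would pass 70% of its speed; a pose out of reach is approached as far as the arm can. A call is refused whole if a number of a shift passes 0.0417 or a number of a turn 0.125, either way. A call with a gripper value outside its range is refused whole. The fingers move at their own pace and stop on an object; the grip force is fixed at half the most. Time passes only in rows, so rows that do not move let the fingers close. It gives the time, the measured TCP pose, the force and the opening at its end, in the units of the state.
- arm.read_state(): the state, without advancing time (a new reading comes with each control period).
- optics.get_image(name): name is "side" or "top" or "wrist"; returns a dict with "image" (400x640x3 uint8, blue, green, red), "depth" (400x640 float32, mm along the optical axis (not along the pixel's ray), 0 where there is no reading), "camera_matrix" (3x3 intrinsics, pixels), "R" (3x3) and "t" (3): a world point X has camera coordinates R X + t; the wrist camera has in their place "hand_eye" (4x4, takes a point from camera to tool coordinates, whose origin is the TCP and whose axes are the flange's). Camera axes: x right, y down, z forward; pixel columns grow to the right and rows downward; lengths in mm; the calibration is good to about 2 mm. The wrist camera is an equidistant fisheye: a pixel r from the principal point sees the ray r / f radians off the axis. A picture is of the moment at which its call begins: read the wrist's pose just before it.
- workorder.job_done(): hands the job in, once; it reports no verdict.
The state is a dict: "clock": time; "joints": joint angles; "joint_vel": joint speeds; "joint_efforts": joint torques, N m; "position": TCP position; "ee_rot": TCP orientation; "contact_force": force on the tool from outside, world axes, zero at the start; "wrist_torque": the same for the moment, N m; "gripper_width": finger opening in mm.
Only numpy, scipy, OpenCV 4.12 (cv2) and the standard library are available. Lean on these libraries where they do the work, as an engineer would, in place of code of your own. Each camera call takes 0.05 s, during which the arm holds its last target. There are 200 camera calls.

## Working session

There is one attempt and no reset: what is moved stays moved. The work goes in short steps, Python scripts to look and compute and a tool call to move; the robot and the scene stay as the last step left them, time stands still between calls to the robot, and variables do not carry over. Pictures are saved under pics/ and viewed, about 8 in all and at most 12, crops included, and the job is handed in when it is done.

Besides the shell and the picture viewer there is one more tool, called after "Request:" by a JSON object that holds its "api" and its "payload", one argument or row to a line. play_rows: Moves the arm, as the interface text tells. Its arguments: {"type":"object","properties":{"travel":{"type":"array","items":{"type":"array","items":{"type":"number"}}},"rotation":{"type":"array","items":{"type":"array","items":{"type":"number"}}},"grip":{"type":"array","items":{"type":"number"}}},"required":["travel","rotation","grip"]}

```bash
mkdir -p pics
cat > h.py <<'E'
import numpy as np, cv2
from bench import arm, optics, workorder
from scipy.spatial.transform import Rotation as Rn
def ray(o,u,v):
    K=np.array(o['camera_matrix']);R=np.array(o['R']);t=np.array(o['t'])
    d=R.T@np.array([(u-K[0,2])/K[0,0],(v-K[1,2])/K[1,1],1]);return -R.T@t,d
def onz(o,u,v,z):
    c,d=ray(o,u,v);return c+d*(z-c[2])/d[2]
def proj(o,X):
    K=np.array(o['camera_matrix']);p=np.array(o['R'])@np.array(X,float)+np.array(o['t']);p=K@p;return p[:2]/p[2]
def cloud(o):
    K=np.array(o['camera_matrix']);R=np.array(o['R']);t=np.array(o['t']);D=o['depth']
    v,u=np.indices(D.shape);P=np.stack([(u-K[0,2])/K[0,0]*D,(v-K[1,2])/K[1,1]*D,D],-1)
    return (P-t)@R
E
python3 - <<'E'
from h import *
s=arm.read_state();print(s,arm.grip_depth)
import pickle
for n in('top','side'):
    o=optics.get_image(n);pickle.dump(o,open(n+'.pkl','wb'));cv2.imwrite(f'pics/{n}0.png',o['image']);print(n,o['camera_matrix'],o['R'],o['t'])
E
```

```text
{'clock': 0.0, 'joints': array([-9.85393037e-01,  3.85546421e-01,  6.59115152e-03, -5.23480183e-04,
       -1.19398526e+00, -2.58596962e-01]), 'joint_vel': array([-0.0001161 , -0.00079505, -0.00119517, -0.00075308, -0.00014926,
       -0.00021542]), 'joint_efforts': array([ 7.88467187e-04, -3.92291272e+01,  1.88403833e+01,  4.18619514e+00,
       -4.64726720e-03, -2.05730925e-05]), 'position': array([ 200.4640491 , -591.34603572,  230.21049736]), 'ee_rot': array([-1.62581591e-01,  9.86694491e-01,  1.07768864e-03, -2.17185741e-04]), 'contact_force': array([ 0.98760137,  0.33214267, -0.94417606]), 'wrist_torque': array([-0.0278507 ,  0.03653888,  0.0275455 ]), 'gripper_width': 85.66973151149189} 18.700000000000003
top [[469.7793161    0.         328.87865437]
 [  0.         469.7793161  196.56195579]
 [  0.           0.           1.        ]] [[ 0.009629   -0.99983523 -0.01538833]
 [-0.99486315 -0.00802802 -0.10091018]
 [ 0.10077001  0.01628094 -0.99477653]] [ -95.9097748   569.91081151 1185.13269578]
side [[385.78996224   0.         321.59155959]
 [  0.         385.78996224 201.76996083]
 [  0.           0.           1.        ]] [[-0.99778901 -0.06516977 -0.01303847]
 [-0.02289488  0.52121712 -0.85311696]
 [ 0.06239331 -0.85093221 -0.52155676]] [564.40949338 124.65730528 740.54150301]
```

View pics/top0.png

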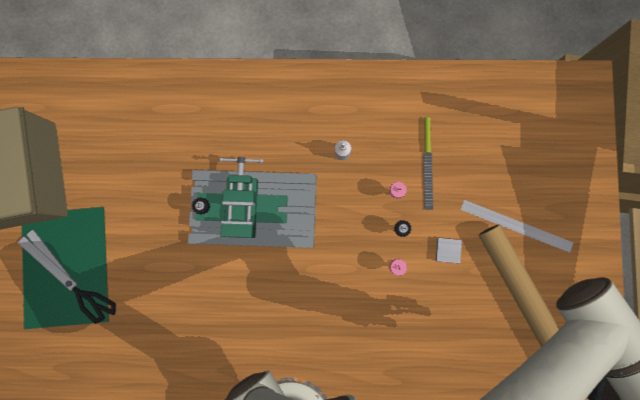

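View pics/side0.png

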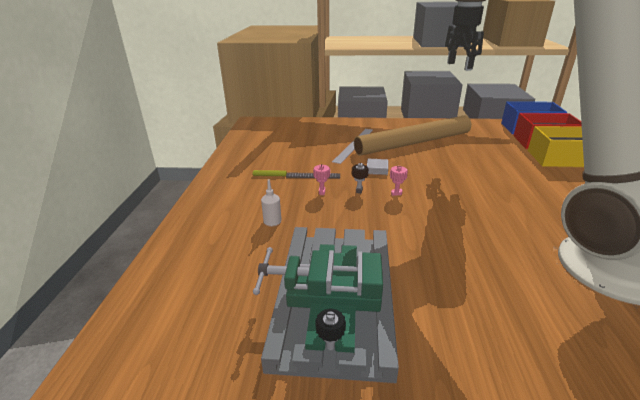

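Candidates for the bolt: black knob top(402,228) / side(360,172), standing free; pink ones at top(398,189) and (398,267); black knob at top(200,205), already on the +y ear. By the description it is the one at (402,228).

Run:
```python
from h import *
import pickle
o=pickle.load(open('top.pkl','rb'));im=o['image'];s=pickle.load(open('side.pkl','rb'))
a=cv2.resize(im[205:250,380:425],(400,400),interpolation=cv2.INTER_CUBIC)
b=cv2.resize(im[165:250,185:325],(659,400),interpolation=cv2.INTER_CUBIC)[:,259:]
cv2.imwrite('pics/c1.png',np.hstack([a,b]))
P=cloud(o);g=im.astype(int)
# knob
m=(g.max(2)<60);m[:205]=0;m[250:]=0;m[:,:385]=0;m[:,420:]=0
m&=(P[...,2]>50)&(P[...,2]<90)
v,u=np.nonzero(m);print('knob px',len(u),u.mean(),v.mean(),(u.min()+u.max())/2,(v.min()+v.max())/2)
mm=np.zeros_like(m);mm[205:250,385:420]=1;mm&=(P[...,2]>45)&(P[...,2]<95);v,u=np.nonzero(mm)
print('tall px',len(u),u.mean(),v.mean(),'cloud',P[mm].mean(0),np.percentile(P[mm][:,2],[5,50,95]),onz(o,u.mean(),v.mean(),66))
# plate
pm=(P[...,2]>28)&(P[...,2]<40)&(P[...,0]>350)&(P[...,0]<800);pm[:,:170]=0;pm[:,330:]=0
pts=P[pm][:,:2].astype(np.float32);print('plate',len(pts),cv2.minAreaRect(pts),np.percentile(P[pm][:,2],[5,50,95]))
for c in [(191,172),(316,174),(314,247),(189,244)]:print(c,onz(o,*c,34))
gm=(g[...,1]>g[...,2]*1.4)&(g[...,1]>50);gm[:,:185]=0;gm[:,325:]=0;gm[:160]=0;gm[260:]=0
em=gm&(P[...,2]<52);em[:,:257]=0
v,u=np.nonzero(em);print('ear',len(u),u.min(),u.max(),v.min(),v.max());print([onz(o,*c,46) for c in cv2.boxPoints(cv2.minAreaRect(np.argwhere(em)[:,::-1].astype(np.float32)))], P[em][:,2].mean())
```

```text
knob px 107 401.86915887850466 228.00934579439252 402.5 228.0
tall px 225 401.96 227.95555555555555 cloud [ 490.03448874 -272.89884415   69.46746721] [63.60472346 69.50376229 78.34079721] [ 490.14961589 -273.39391369   66.        ]
plate 3893 ((538.8075561523438, 107.2811508178711), (320.7325134277344, 190.21412658691406), 88.65550994873047) [31.99182621 35.77035959 39.06115542]
(191, 172) [631.32413749 267.54610853  34.        ]
(316, 174) [628.45720079 -57.11800958  34.        ]
(314, 247) [440.89501243 -54.35362827  34.        ]
(189, 244) [445.41030757 265.35757431  34.        ]
ear 735 257 286 180 222
[array([502.60576781,  90.54176826,  46.        ]), array([610.04323999,  93.23995663,  46.        ]), array([610.60219684,  18.9044325 ,  46.        ]), array([503.26185393,  16.88022755,  46.        ])] 47.59936035764051
```

View pics/c1.png

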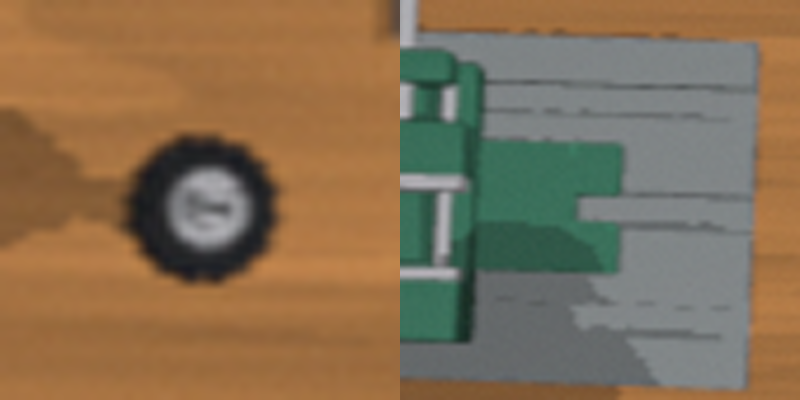

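The crop confirms the black-knob bolt: bright shank end at about (402.5,228), with its cut nearly along the image's horizontal, so the head's length is nearly along world y. The ear's notch is open to the right at about (282–287, 209). I'll move above the bolt and turn the wrist for clockwise room.

Request:
{"api": "play_rows", "payload": {
  "travel": [
    [-0.0314,0.0173,0],
    [-0.0314,0.0173,0],
    [-0.0314,0.0173,0],
    [-0.0314,0.0173,0],
    [-0.0314,0.0173,0],
    [-0.0314,0.0173,0],
    [-0.0314,0.0173,0],
    [-0.0314,0.0173,0],
    [-0.0314,0.0173,0],
    [-0.0314,0.0173,0],
    [-0.0314,0.0173,0],
    [-0.0314,0.0173,0]
  ],
  "rotation": [
    [0,0,0],
    [0,0,0],
    [0,0,0],
    [0,0,0],
    [0,0,0],
    [0,0,0],
    [0,0,0],
    [0,0,0],
    [0,0,0],
    [0,0,0],
    [0,0,0],
    [0,0,0]
  ],
  "grip": [1,1,1,1,1,1,1,1,1,1,1,1]
}}

```text
clock: 1.1
position: [491.5, -272.7, 231.0]
ee_rot: [-0.163, 0.987, 0.0, -0.0]
contact_force: [0.1, -0.5, -0.3]
gripper_width: 85.5
```

Request:
{"api": "play_rows", "payload": {
  "travel": [
    [0,0,0],
    [0,0,0],
    [0,0,0],
    [0,0,0],
    [0,0,0],
    [0,0,0],
    [0,0,0],
    [0,0,0],
    [0,0,0],
    [0,0,0],
    [0,0,0],
    [0,0,0]
  ],
  "rotation": [
    [0,0,-0.12],
    [0,0,-0.12],
    [0,0,-0.12],
    [0,0,-0.12],
    [0,0,-0.12],
    [0,0,-0.12],
    [0,0,-0.12],
    [0,0,-0.12],
    [0,0,-0.12],
    [0,0,-0.12],
    [0,0,-0.12],
    [0,0,-0.12]
  ],
  "grip": [1,1,1,1,1,1,1,1,1,1,1,1]
}}

```text
clock: 2.1
position: [490.5, -274.2, 230.8]
ee_rot: [0.775, -0.632, -0.001, 0.0]
contact_force: [0.1, -0.5, -0.2]
gripper_width: 85.5
```

Request:
{"api": "play_rows", "payload": {
  "travel": [
    [0,0,0],
    [0,0,0],
    [0,0,0],
    [0,0,0],
    [0,0,0],
    [0,0,0],
    [0,0,0],
    [0,0,0],
    [0,0,0],
    [0,0,0],
    [0,0,0],
    [0,0,0]
  ],
  "rotation": [
    [0,0,-0.12],
    [0,0,-0.12],
    [0,0,-0.12],
    [0,0,-0.12],
    [0,0,-0.12],
    [0,0,-0.12],
    [0,0,-0.12],
    [0,0,-0.12],
    [0,0,-0.12],
    [0,0,-0.12],
    [0,0,-0.12],
    [0,0,-0.12]
  ],
  "grip": [1,1,1,1,1,1,1,1,1,1,1,1]
}}

```text
clock: 3.1
position: [490.5, -274.2, 230.8]
ee_rot: [0.999, 0.036, -0.001, -0.0]
contact_force: [-0.3, -0.0, -0.3]
gripper_width: 85.9
```

Request:
{"api": "play_rows", "payload": {
  "travel": [
    [0,0,0],
    [0,0,0],
    [0,0,0],
    [0,0,0],
    [0,0,0],
    [0,0,0],
    [0,0,0]
  ],
  "rotation": [
    [0,0,-0.12],
    [0,0,-0.12],
    [0,0,-0.12],
    [0,0,-0.12],
    [0,0,-0.12],
    [0,0,0],
    [0,0,0]
  ],
  "grip": [1,1,1,1,1,1,1]
}}

```text
clock: 3.68
position: [490.7, -274.2, 230.9]
ee_rot: [0.946, 0.325, -0.0, -0.0]
contact_force: [0.4, -0.5, -0.2]
gripper_width: 85.1
```

Run:
```python
from h import *
import pickle
s=arm.read_state();print(s['clock'],s['position'],s['joints'],s['ee_rot'],s['contact_force'],s['wrist_torque'])
o=optics.get_image('wrist');pickle.dump((s,o),open('w1.pkl','wb'));cv2.imwrite('pics/w1.png',o['image']);print(o['camera_matrix'],o['hand_eye'])
```

```text
3.6833 [ 490.6635006  -274.2089586   230.93250926] [-2.21444914e-01  2.78663630e-01 -1.49276292e-01 -2.06660914e-04
 -1.14362217e+00  2.45441913e+00] [ 9.45702772e-01  3.25032478e-01 -2.76558547e-04 -2.80991667e-04] [ 0.3619212  -0.51855326 -0.16802524] [-0.03607025 -0.02616521  0.05928793]
[[309.70691629   0.         317.61125473]
 [  0.         309.70691629 200.53722929]
 [  0.           0.           1.        ]] [[ 1.74194080e-03 -9.63075522e-01 -2.69225749e-01  6.84091080e+01]
 [ 9.99997940e-01  1.95824301e-03 -5.34862271e-04 -6.25137827e-01]
 [ 1.04232220e-03 -2.69224263e-01  9.63076949e-01 -1.42194384e+02]
 [ 0.00000000e+00  0.00000000e+00  0.00000000e+00  1.00000000e+00]]
```

View pics/w1.png

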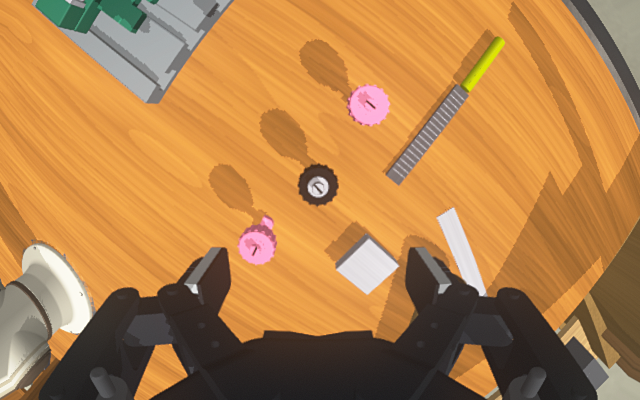

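The wrist view shows the bolt's knob at about (318,187) with its cut visible, the pink ones at (369,105) and (257,245), and the plate at the upper left. Next I'll rectify the views at the right heights to measure.

```bash
cat >> h.py <<'E'
def wproj(s,o,X):
    K=o['camera_matrix'];H=np.array(o['hand_eye']);R=Rn.from_quat(s['ee_rot']).as_matrix()
    T=(np.atleast_2d(X)-s['position'])@R
    c=(T-H[:3,3])@H[:3,:3]
    th=np.arctan2(np.hypot(c[:,0],c[:,1]),c[:,2]);ph=np.arctan2(c[:,1],c[:,0])
    return np.stack([K[0,2]+K[0,0]*th*np.cos(ph),K[1,2]+K[1,1]*th*np.sin(ph)],1)
def ortho(s,o,xc,yc,z,hx,hy,res):  # rows: x decreasing downward, cols: y decreasing to right (as the top camera)
    xs=np.arange(xc+hx,xc-hx,-res);ys=np.arange(yc+hy,yc-hy,-res)
    X,Y=np.meshgrid(xs,ys,indexing='ij');P=np.stack([X.ravel(),Y.ravel(),np.full(X.size,z)],1)
    uv=(wproj(s,o,P) if s is not None else np.array([proj(o,p) for p in P])).reshape(*X.shape,2).astype(np.float32)
    return cv2.remap(o['image'],uv[...,0],uv[...,1],cv2.INTER_CUBIC)
E
python3 - <<'E'
from h import *
import pickle
s,o=pickle.load(open('w1.pkl','rb'))
xc,yc=490,-273.5
a=ortho(s,o,xc,yc,77,20,20,0.1);g=a.max(2).astype(int)
b=ortho(s,o,xc,yc,77,30,30,0.15)
# shank bright disc
m=(g>110).astype(np.uint8);m=cv2.morphologyEx(m,cv2.MORPH_CLOSE,np.ones((25,25)))
n,l,st,ce=cv2.connectedComponentsWithStats(m)
for i in range(1,n):
  if st[i,4]>2000:print(st[i],'xy',xc+20-ce[i][1]*.1,yc+20-ce[i][0]*.1)
top=pickle.load(open('top.pkl','rb'))
p=ortho(None,top,538,20,34,110,95,0.5)
cv2.imwrite('pics/c2.png',np.hstack([cv2.resize(a,(400,400)),cv2.resize(p,(380,400))[:,:]]))
E
```

```text
[   0    0  118  120 4505] xy 506.78201997780246 -256.68159822419534
[    0     0   400   400 36230] xy 483.7460474744687 -278.92944245100745
[   98    93   213   216 36174] xy 489.896337148228 -273.78212251893626
```

View pics/c2.png

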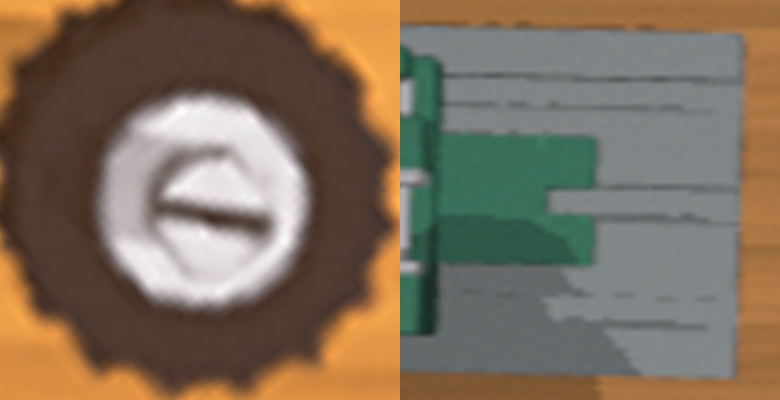

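The cut runs about 7.6° off the world y axis, with the shank end at about (489, −274.5). The slot is about 1.3° off, so I'll correct the head by about 6° once it is held. Now I'll grip.

Request:
{"api": "play_rows", "payload": {
  "travel": [
    [0,0,0],
    [0,0,0],
    [0,0,0],
    [0,0,0],
    [0,0,0],
    [-0.0006,-0.0012,0.024],
    [0,0,0.024],
    [0,0,0.024],
    [0,0,0.024],
    [0,0,0.024],
    [0,0,0.024],
    [0,0,0.024]
  ],
  "rotation": [
    [0,0,-0.11],
    [0,0,-0.11],
    [0,0,-0.11],
    [0,0,-0.11],
    [0,0,-0.11],
    [0,0,0],
    [0,0,0],
    [0,0,0],
    [0,0,0],
    [0,0,0],
    [0,0,0],
    [0,0,0]
  ],
  "grip": [1,1,1,1,1,1,1,1,1,1,1,1]
}}

```text
clock: 4.73
position: [489.5, -274.5, 62.3]
ee_rot: [0.822, 0.57, 0.0, 0.0]
contact_force: [1.0, 0.2, 0.7]
gripper_width: 85.7
```

Request:
{"api": "play_rows", "payload": {
  "travel": [
    [0,0,0.013],
    [0,0,0.012],
    [0,0,0],
    [0,0,0],
    [0,0,0],
    [0,0,0],
    [0,0,0],
    [0,0,0],
    [0,0,0],
    [0,0,0]
  ],
  "rotation": [
    [0,0,0],
    [0,0,0],
    [0,0,0],
    [0,0,0],
    [0,0,0],
    [0,0,0],
    [0,0,0],
    [0,0,0],
    [0,0,0],
    [0,0,0]
  ],
  "grip": [1,1,0.7,0.58,0.54,0.5,0.46,0.42,0.4,0.38]
}}

```text
clock: 5.57
position: [490.1, -274.6, 39.7]
ee_rot: [0.821, 0.571, 0.0, 0.001]
contact_force: [-1.3, 1.5, 6.7]
gripper_width: 38.3
```

Run:
```python
from h import *
import pickle
s=arm.read_state();print(arm.grip_depth,s)
o=optics.get_image('wrist');pickle.dump((s,o),open('w2.pkl','wb'));cv2.imwrite('pics/w2.png',o['image'])
```

```text
18.700000000000003 {'clock': 5.5667, 'joints': array([-2.22198797e-01,  4.89133776e-01, -3.79188730e-01,  5.04287763e-04,
       -7.00684459e-01,  3.00807286e+00]), 'joint_vel': array([ 0.00016956,  0.00060784,  0.00067096, -0.00047758, -0.00055843,
       -0.00161056]), 'joint_efforts': array([-1.75165460e-01, -3.54785728e+01,  1.23896134e+01,  2.61233233e+00,
        4.66861026e-01,  4.82304662e-03]), 'position': array([ 490.06991525, -274.64803205,   39.67526073]), 'ee_rot': array([8.20945140e-01, 5.71006348e-01, 4.83909474e-04, 7.69915267e-04]), 'contact_force': array([-1.26281619,  1.52093192,  6.66034449]), 'wrist_torque': array([ 0.36265485,  0.40872904, -0.00147366]), 'gripper_width': 38.2846645717705}
```

View pics/w2.png

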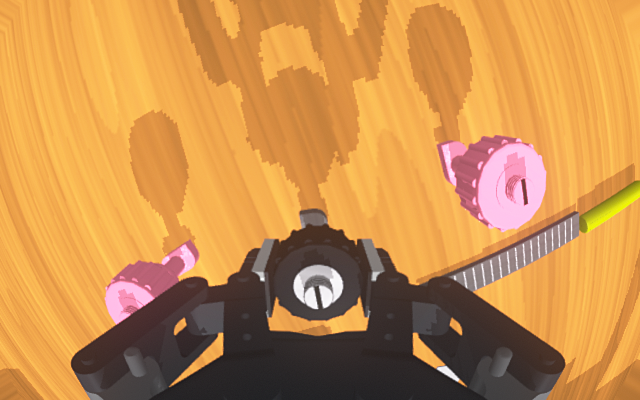

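Gripped (38 mm), upright and not knocked over. I'll lift it, carry it over the slot in front of the ear and rotate it about 0.11 rad.

Request:
{"api": "play_rows", "payload": {
  "travel": [
    [0,0,-0.01],
    [0,0,-0.02],
    [0,0,-0.025],
    [0,0,0],
    [0.0145,-0.0026,0],
    [0.029,-0.0052,0],
    [0.029,-0.0052,0],
    [0.029,-0.0052,0],
    [0.029,-0.0052,0],
    [0.029,-0.0052,0],
    [0.029,-0.0052,0],
    [0.029,-0.0052,0]
  ],
  "rotation": [
    [0,0,0],
    [0,0,0],
    [0,0,0],
    [0,0,0],
    [0,0,0],
    [0,0,0],
    [0,0,0],
    [0,0,0],
    [0,0,0],
    [0,0,0],
    [0,0,0],
    [0,0,0]
  ],
  "grip": [0.3,0.3,0.3,0.3,0.3,0.3,0.3,0.3,0.3,0.3,0.3,0.3]
}}

```text
clock: 6.62
position: [528.1, -55.6, 92.7]
ee_rot: [0.821, 0.571, -0.0, -0.0]
contact_force: [1.1, -0.0, -2.9]
gripper_width: 38.4
```

Request:
{"api": "play_rows", "payload": {
  "travel": [
    [0.029,-0.0052,0],
    [0.0145,-0.0026,0],
    [0,0,0],
    [0,0,0],
    [0,0,0],
    [0,0,0],
    [0,0,0]
  ],
  "rotation": [
    [0,0,0],
    [0,0,0],
    [0,0,-0.055],
    [0,0,-0.055],
    [0,0,0],
    [0,0,0],
    [0,0,0]
  ],
  "grip": [0.3,0.3,0.3,0.3,0.3,0.3,0.3]
}}

```text
clock: 7.2
position: [536.2, -13.7, 93.0]
ee_rot: [0.789, 0.615, -0.0, -0.0]
contact_force: [1.2, 0.2, -3.6]
gripper_width: 38.5
```

Run:
```python
from h import *
import pickle
s=arm.read_state();print(s)
o=optics.get_image('wrist');pickle.dump((s,o),open('w3.pkl','wb'))
t=optics.get_image('top');pickle.dump(t,open('t3.pkl','wb'))
x,y=s['position'][:2]
# wrist image with depth; left raw, right crop
im=o['image'];a=ortho(s,o,x,y+30,34,60,80,0.4);print(a.shape)
cv2.imwrite('pics/w3.png',np.hstack([cv2.resize(a,(400,300)),cv2.resize(im[150:400,120:520],(400,250))[:0] if 0 else cv2.resize(im,(400,250))[:,:][:300].copy() if 0 else cv2.resize(im[100:400,120:520],(400,300))]))
```

```text
{'clock': 7.2, 'joints': array([ 2.76854440e-01,  3.80950159e-01, -3.91192872e-01, -2.95306136e-04,
       -7.99287065e-01,  2.61765596e+00]), 'joint_vel': array([-4.09862718e-03, -7.78434655e-05,  3.39778407e-03,  8.92901720e-04,
       -8.62827716e-04,  5.74933879e-03]), 'joint_efforts': array([ 1.37474444e-01, -3.60956669e+01,  1.53695261e+01,  3.54490176e+00,
       -4.34826768e-03, -2.14494517e-03]), 'position': array([536.15885149, -13.71009516,  92.99147459]), 'ee_rot': array([ 7.88915531e-01,  6.14501565e-01, -2.53948600e-04, -2.17077809e-04]), 'contact_force': array([ 1.21527976,  0.16637438, -3.57408951]), 'wrist_torque': array([-0.05309432, -0.03369842,  0.01112535]), 'gripper_width': 38.47044988225223}
(300, 400, 3)
```

View pics/w3.png

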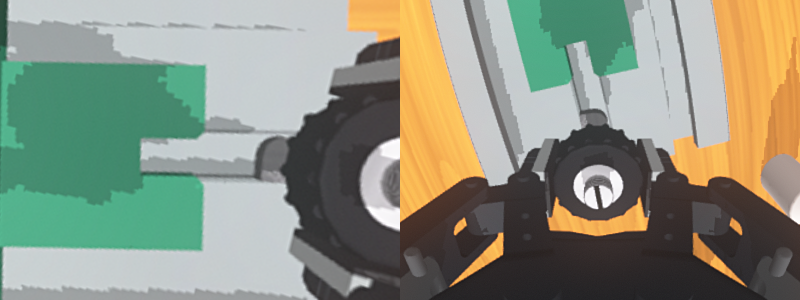

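The bolt hangs straight in the jaws; its head tip points up the slot, and the slot and notch are visible ahead. Next I'll take fine rectified measurements of the slot (z=34), the notch (z=46) and the shank end (z=130).

Run:
```python
from h import *
import pickle
s,o=pickle.load(open('w3.pkl','rb'))
A=ortho(s,o,535,14,34,15,20,.1);B=ortho(s,o,535,30,46,15,20,.1);C=ortho(s,o,536,-14,130.3,15,20,.1)
D=ortho(None,pickle.load(open('top.pkl','rb')),535,0,34,45,60,.3)
pic=np.vstack([np.hstack([A,B]),np.hstack([C,D])])
for i in range(0,800,50): cv2.line(pic,(i,0),(i,4),(0,0,255),1);cv2.line(pic,(i,300),(i,304),(0,0,255),1)
for i in range(0,600,50): cv2.line(pic,(0,i),(4,i),(0,0,255),1);cv2.line(pic,(400,i),(404,i),(0,0,255),1)
cv2.imwrite('pics/c4.png',pic)
# tool-down check
print(Rn.from_quat(s['ee_rot']).as_matrix())
```

```text
[[ 2.44775524e-01  9.69579547e-01 -6.67477296e-04]
 [ 9.69579767e-01 -2.44775559e-01  3.04084848e-05]
 [-1.33898683e-04 -6.54615734e-04 -9.99999777e-01]]
```

View pics/c4.png

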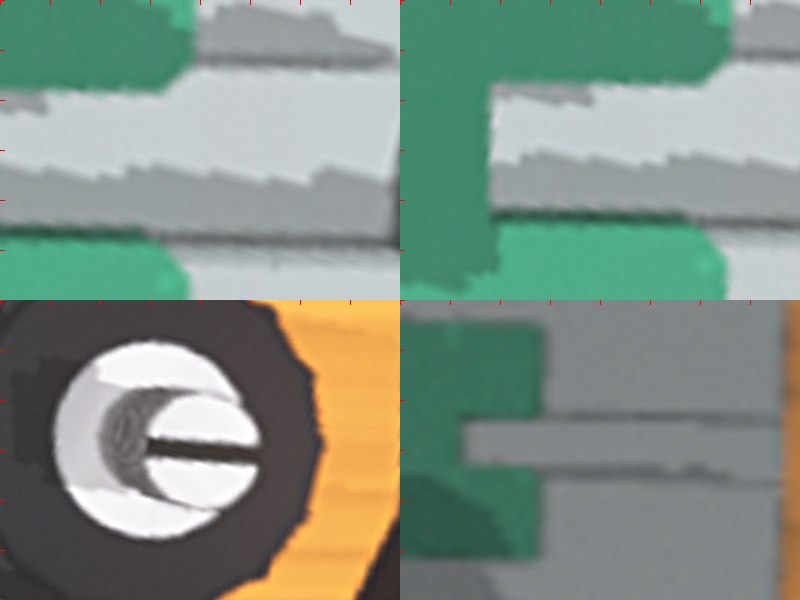

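Slot centre in panel A is at x≈534.75 at y=5, slope about 0.022. In B the notch centre is x≈535, ear end y≈16.7, notch bottom y≈41, so home y≈34.7. In C the shank is centred at about (535.9, −14.4), but the cut still appears sloped by about 0.1, so I'll check that angle numerically.

Run:
```python
from h import *
import pickle
def cut(f,x,y,z,r):
    s,o=pickle.load(open(f,'rb'));a=ortho(s,o,x,y,z,r,r,.05);g=a.max(2)
    n=g.shape[0];R,C=np.indices(g.shape);
    m=((g<130)&(np.hypot(R-n/2,C-n/2)<4.3/.05)).astype(np.uint8)
    k,l,st,ce=cv2.connectedComponentsWithStats(m);i=1+np.argmax(st[1:,4]);p=np.argwhere(l==i)
    X=np.stack([x+r-p[:,0]*.05,y+r-p[:,1]*.05],1);c=X.mean(0);w,v=np.linalg.eigh(np.cov((X-c).T));d=v[:,1]*np.sign(v[1,1])
    R_=Rn.from_quat(s['ee_rot']).as_matrix();yaw=np.arctan2(R_[1,0],R_[0,0]);h=np.arctan2(d[1],d[0])
    print(f,len(p),c,np.sqrt(w),'head yaw',np.degrees(h),'tool yaw',np.degrees(yaw))
cut('w1.pkl',488.8,-274.9,77,8);cut('w2.pkl',490,-274.6,77,8);cut('w3.pkl',535.85,-14.4,130.3,8)
s,o=pickle.load(open('w3.pkl','rb'))
# slot edges at z=34: darkest row per column in bands
a=ortho(s,o,535,14,34,15,20,.1).sum(2).astype(float)
for lo,hi,c0 in((45,80,200),(225,255,170)):
    cs=np.arange(c0,385);r=lo+a[lo:hi,cs].argmin(0);q=np.polyfit(cs,r,1);e=r-np.polyval(q,cs);k=abs(e)<2.5;q=np.polyfit(cs[k],r[k],1);print('edge slope',q[0],'x at y=5',550-.1*np.polyval(q,290))
a=ortho(s,o,535,-2,58,25,15,.1);cv2.imwrite('pics/head.png',a)
p=ortho(s,o,536,10,61,20,25,.125)
cv2.imwrite('pics/head.png',cv2.resize(p,(800,640))[:600])
```

```text
w1.pkl 5465 [ 488.30811528 -275.01938701] [0.47326452 2.43833964] head yaw 79.08943052223766 tool yaw 37.93509533024579
w2.pkl 6082 [ 489.68096843 -274.53568727] [0.51525065 2.45633978] head yaw 78.76519590869331 tool yaw 69.64089121297329
w3.pkl 6091 [535.88232638 -14.40028731] [0.51525226 2.44457843] head yaw 85.17890144116647 tool yaw 75.83143157856183
edge slope 0.02408649671903009 x at y=5 543.9586188574601
edge slope 0.019402786833779988 x at y=5 525.9636135864184
```

View pics/head.png

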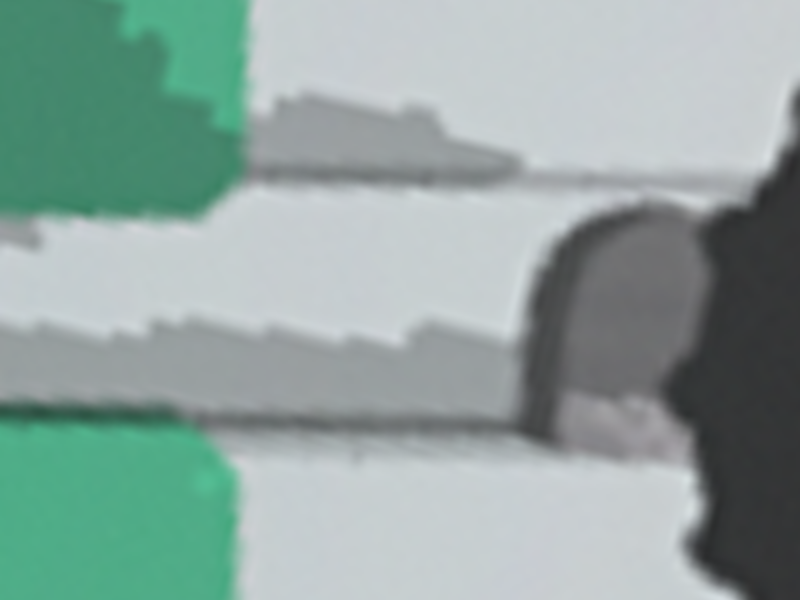

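The head's yaw is 85.2° and the slot's 88.75°, so I'll rotate another 0.062 rad CCW. I'll lower to just above the plate and compare head and slot there.

Request:
{"api": "play_rows", "payload": {
  "travel": [
    [0,0,0.005],
    [0,0,0.005],
    [0,0,0.004],
    [0,0,0],
    [0,0,0],
    [0,0,0]
  ],
  "rotation": [
    [0,0,-0.031],
    [0,0,-0.031],
    [0,0,0],
    [0,0,0],
    [0,0,0],
    [0,0,0]
  ],
  "grip": [0.3,0.3,0.3,0.3,0.3,0.3]
}}

```text
clock: 7.8
position: [536.8, -13.6, 79.5]
ee_rot: [0.769, 0.639, 0.0, 0.0]
contact_force: [0.2, 0.5, -2.7]
gripper_width: 38.4
```

Run:
```python
from h import *
import pickle
s=arm.read_state();o=optics.get_image('wrist');pickle.dump((s,o),open('w4.pkl','wb'));print(s['position'],s['contact_force'])
z0=s['position'][2]-39.7
x,y=535.9,-14.4;r=8
a=ortho(s,o,x,y,z0+77,r,r,.05);g=a.max(2);n=g.shape[0];R,C=np.indices(g.shape)
m=((g<130)&(np.hypot(R-n/2,C-n/2)<86)).astype(np.uint8);k,l,st,ce=cv2.connectedComponentsWithStats(m);p=np.argwhere(l==1+np.argmax(st[1:,4]))
X=np.stack([x+r-p[:,0]*.05,y+r-p[:,1]*.05],1);w,v=np.linalg.eigh(np.cov((X-X.mean(0)).T));d=v[:,1]*np.sign(v[1,1]);print('cut',X.mean(0),np.degrees(np.arctan2(d[1],d[0])))
A=ortho(s,o,536,5,34,15,20,.1);B=ortho(s,o,536,5,z0+9,15,20,.1);D=ortho(s,o,536,5,z0,15,20,.1)
pic=np.hstack([A,B])
pic=np.vstack([pic,np.hstack([D,cv2.resize(o['image'][150:350,190:456],(400,300))])])
for i in range(0,800,50): cv2.line(pic,(i,0),(i,4),(0,0,255),1)
for i in range(0,600,50): cv2.line(pic,(0,i),(4,i),(0,0,255),1)
cv2.imwrite('pics/c5.png',pic);print(z0)
```

```text
[536.75068853 -13.57861032  79.49323694] [ 0.23063017  0.46878496 -2.74356078]
cut [536.50676264 -14.40899732] 88.92743121196396
39.79323693821861
```

View pics/c5.png

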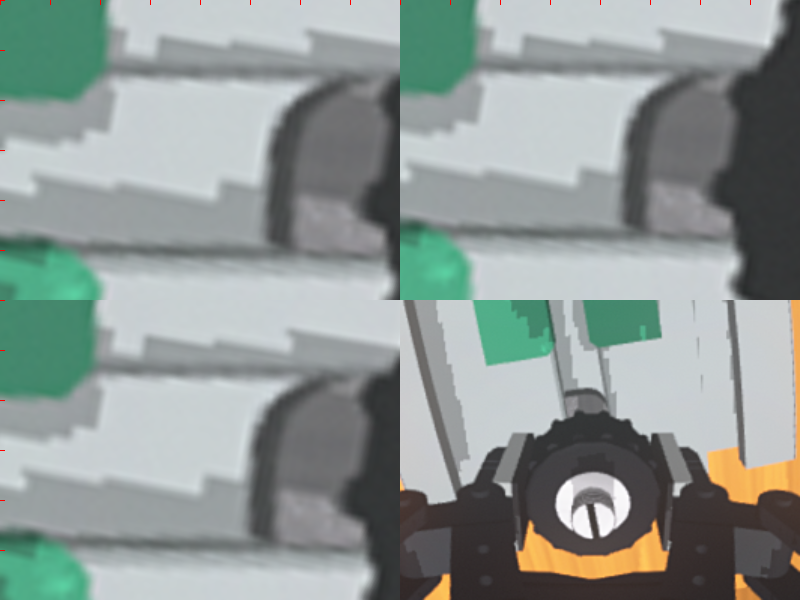

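The head is 15.8 mm wide, parallel to the slot (88.9° against 88.75°), and about 0.6 mm towards +x of the slot centre. I'll shift by that and lower gently, watching the force.

Request:
{"api": "play_rows", "payload": {
  "travel": [
    [0,-0.0006,0.002],
    [0,0,0.002],
    [0,0,0.002],
    [0,0,0.002],
    [0,0,0.001],
    [0,0,0]
  ],
  "rotation": [
    [0,0,0],
    [0,0,0],
    [0,0,0],
    [0,0,0],
    [0,0,0],
    [0,0,0]
  ],
  "grip": [0.3,0.3,0.3,0.3,0.3,0.3]
}}

```text
clock: 8.35
position: [535.7, -13.4, 69.9]
ee_rot: [0.769, 0.639, -0.0, -0.0]
contact_force: [0.0, -1.1, -3.1]
gripper_width: 38.2
```

Request:
{"api": "play_rows", "payload": {
  "travel": [
    [0,0,0.001],
    [0,0,0.001],
    [0,0,0.001],
    [0,0,0],
    [0,0,0]
  ],
  "rotation": [
    [0,0,0],
    [0,0,0],
    [0,0,0],
    [0,0,0],
    [0,0,0]
  ],
  "grip": [0.3,0.3,0.3,0.3,0.3]
}}

```text
clock: 8.77
position: [535.9, -13.4, 67.3]
ee_rot: [0.769, 0.639, -0.0, -0.0]
contact_force: [0.1, -0.5, -2.6]
gripper_width: 38.2
```

It's in the mouth freely. Continuing down to slide height.

Request:
{"api": "play_rows", "payload": {
  "travel": [
    [0,0,0.002],
    [0,0,0.002],
    [0,0,0.002],
    [0,0,0.002],
    [0,0,0.002],
    [0,0,0.002],
    [0,0,0.001],
    [0,0,0],
    [0,0,0]
  ],
  "rotation": [
    [0,0,0],
    [0,0,0],
    [0,0,0],
    [0,0,0],
    [0,0,0],
    [0,0,0],
    [0,0,0],
    [0,0,0],
    [0,0,0]
  ],
  "grip": [0.3,0.3,0.3,0.3,0.3,0.3,0.3,0.3,0.3]
}}

```text
clock: 9.52
position: [535.9, -13.4, 54.2]
ee_rot: [0.769, 0.639, -0.0, -0.0]
contact_force: [-0.5, -0.1, -2.6]
gripper_width: 38.4
```

Run:
```python
from h import *
for i in range(3):
    optics.get_image('side') if i else 0
    s=arm.read_state();print(s['position'],s['contact_force'],s['wrist_torque'],s['joints'][[0,5]])
```

```text
[535.91208461 -13.38922549  54.21595363] [-0.51756499 -0.13100282 -2.63477553] [0.01633353 0.00328322 0.00844566] [0.27772712 2.68035579]
[536.04400765 -13.39280541  54.35699725] [ 1.21922021 -0.46296436 -3.03290614] [-0.00299368  0.03811149 -0.01440069] [0.27767497 2.68033014]
[536.03986231 -13.37591448  54.43663459] [ 0.87345247 -0.1045667  -3.40463504] [ 0.01390877 -0.01278384  0.00661587] [0.27768405 2.68032921]
```

Request:
{"api": "play_rows", "payload": {
  "travel": [
    [0.00493,-0.00081,0],
    [0.00493,-0.00081,0],
    [0.00493,-0.00081,0],
    [0.00493,-0.00081,0],
    [0,0,0]
  ],
  "rotation": [
    [0,0,0],
    [0,0,0],
    [0,0,0],
    [0,0,0],
    [0,0,0]
  ],
  "grip": [0.3,0.3,0.3,0.3,0.3]
}}

```text
clock: 10.03
position: [536.4, 7.7, 54.4]
ee_rot: [0.769, 0.64, 0.0, -0.0]
contact_force: [-0.2, 0.3, -3.1]
gripper_width: 38.6
```

Request:
{"api": "play_rows", "payload": {
  "travel": [
    [0.00394,-0.00065,0],
    [0.00394,-0.00065,0],
    [0.00394,-0.00065,0],
    [0.00394,-0.00065,0],
    [0,0,0]
  ],
  "rotation": [
    [0,0,0],
    [0,0,0],
    [0,0,0],
    [0,0,0],
    [0,0,0]
  ],
  "grip": [0.3,0.3,0.3,0.3,0.3]
}}

```text
clock: 10.45
position: [536.6, 23.2, 54.2]
ee_rot: [0.769, 0.64, -0.0, -0.0]
contact_force: [-0.6, -0.0, -3.4]
gripper_width: 38.4
```

Request:
{"api": "play_rows", "payload": {
  "travel": [
    [0.00296,-0.00049,0],
    [0.00296,-0.00049,0],
    [0.00296,-0.00049,0],
    [0.00099,-0.00016,0],
    [0,0,0]
  ],
  "rotation": [
    [0,0,0],
    [0,0,0],
    [0,0,0],
    [0,0,0],
    [0,0,0]
  ],
  "grip": [0.3,0.3,0.3,0.3,0.3]
}}

```text
clock: 10.87
position: [536.8, 32.8, 54.2]
ee_rot: [0.769, 0.639, -0.0, -0.0]
contact_force: [-0.5, -0.1, -2.8]
gripper_width: 38.1
```

Request:
{"api": "play_rows", "payload": {
  "travel": [
    [0.00099,-0.00016,0],
    [0,0,0]
  ],
  "rotation": [
    [0,0,0],
    [0,0,0]
  ],
  "grip": [0.3,0.3]
}}

```text
clock: 11.03
position: [536.9, 33.6, 54.3]
ee_rot: [0.769, 0.639, -0.0, -0.0]
contact_force: [-0.2, 0.3, -2.5]
gripper_width: 38.4
```

Request:
{"api": "play_rows", "payload": {
  "travel": [
    [0.00099,-0.00016,0],
    [0,0,0]
  ],
  "rotation": [
    [0,0,0],
    [0,0,0]
  ],
  "grip": [0.3,0.3]
}}

```text
clock: 11.2
position: [536.9, 34.6, 54.3]
ee_rot: [0.769, 0.639, -0.0, -0.0]
contact_force: [0.3, -0.1, -2.7]
gripper_width: 38.4
```

Request:
{"api": "play_rows", "payload": {
  "travel": [
    [0.00099,-0.00016,0],
    [0,0,0]
  ],
  "rotation": [
    [0,0,0],
    [0,0,0]
  ],
  "grip": [0.3,0.3]
}}

```text
clock: 11.37
position: [536.9, 35.6, 54.3]
ee_rot: [0.769, 0.639, -0.0, -0.0]
contact_force: [-0.5, -0.8, -2.9]
gripper_width: 38.7
```

Request:
{"api": "play_rows", "payload": {
  "travel": [
    [0.0005,-8e-05,0],
    [0,0,0]
  ],
  "rotation": [
    [0,0,0],
    [0,0,0]
  ],
  "grip": [0.3,0.3]
}}

```text
clock: 11.53
position: [536.9, 35.9, 54.3]
ee_rot: [0.769, 0.639, -0.0, 0.0]
contact_force: [0.2, -2.3, -2.2]
gripper_width: 38.6
```

Request:
{"api": "play_rows", "payload": {
  "travel": [
    [0.0005,-8e-05,0],
    [0,0,0]
  ],
  "rotation": [
    [0,0,0],
    [0,0,0]
  ],
  "grip": [0.3,0.3]
}}

```text
clock: 11.7
position: [536.9, 36.1, 54.3]
ee_rot: [0.769, 0.639, -0.0, 0.0]
contact_force: [0.3, -2.9, -2.6]
gripper_width: 38.0
```

Contact with the notch's end. I'll back off slightly, then lower until the flange sits on the ear.

Request:
{"api": "play_rows", "payload": {
  "travel": [
    [-0.0008,0.00013,0],
    [0,0,0.001],
    [0,0,0.001],
    [0,0,0]
  ],
  "rotation": [
    [0,0,0],
    [0,0,0],
    [0,0,0],
    [0,0,0]
  ],
  "grip": [0.3,0.3,0.3,0.3]
}}

```text
clock: 12.03
position: [536.9, 35.8, 52.2]
ee_rot: [0.769, 0.639, -0.0, -0.0]
contact_force: [-1.3, -0.3, -2.1]
gripper_width: 38.4
```

Request:
{"api": "play_rows", "payload": {
  "travel": [
    [0,0,0.0005],
    [0,0,0]
  ],
  "rotation": [
    [0,0,0],
    [0,0,0]
  ],
  "grip": [0.3,0.3]
}}

```text
clock: 12.2
position: [536.9, 35.8, 51.9]
ee_rot: [0.769, 0.639, -0.0, -0.0]
contact_force: [-1.4, -1.0, -1.0]
gripper_width: 38.6
```

Request:
{"api": "play_rows", "payload": {
  "travel": [
    [0,0,0.0005],
    [0,0,0]
  ],
  "rotation": [
    [0,0,0],
    [0,0,0]
  ],
  "grip": [0.3,0.3]
}}

```text
clock: 12.37
position: [536.9, 35.8, 51.9]
ee_rot: [0.769, 0.639, -0.0, 0.0]
contact_force: [-2.4, -1.7, 4.0]
gripper_width: 38.6
```

The flange is on the ear (origin ≈12.2 mm, so about 0.9 mm of slack to the lips). I'll relieve it slightly and turn clockwise.

Request:
{"api": "play_rows", "payload": {
  "travel": [
    [0,0,-0.0004],
    [0,0,0],
    [0,0,0],
    [0,0,0],
    [0,0,0],
    [0,0,0],
    [0,0,0],
    [0,0,0],
    [0,0,0],
    [0,0,0],
    [0,0,0],
    [0,0,0]
  ],
  "rotation": [
    [0,0,0],
    [0,0,0.1],
    [0,0,0.1],
    [0,0,0.1],
    [0,0,0.1],
    [0,0,0.1],
    [0,0,0.1],
    [0,0,0.1],
    [0,0,0.1],
    [0,0,0.1],
    [0,0,0.1],
    [0,0,0]
  ],
  "grip": [0.3,0.3,0.3,0.3,0.3,0.3,0.3,0.3,0.3,0.3,0.3,0.3]
}}

```text
clock: 13.37
position: [536.0, 34.7, 51.8]
ee_rot: [0.982, 0.191, -0.001, 0.001]
contact_force: [-3.0, -3.7, 4.0]
gripper_width: 38.2
```

```bash
cat > st.py <<'E'
from h import *
L=[]
for i in range(5):
    if i: optics.get_image('wrist')
    s=arm.read_state();L.append(np.r_[s['contact_force'],s['wrist_torque'],s['joint_efforts'][5]])
R=Rn.from_quat(s['ee_rot']).as_matrix()
print(s['clock'],s['position'].round(2),'J6',s['joints'][5].round(3),'yaw',np.arctan2(R[1,0],R[0,0]).round(3),'F,T,tau6',np.mean(L,0).round(3),'Tz',np.array(L)[:,5].round(3),s['gripper_width'])
E
python3 st.py
```

```text
13.5667 [536.    34.67  51.83] J6 1.59 yaw 0.387 F,T,tau6 [-3.226 -4.194  3.705 -1.416  0.937 -0.016 -0.131] Tz [-0.004 -0.051 -0.01  -0.012 -0.003] 38.61982658990626
```

Side force and moment are building up because the grip is about 1 mm off the bolt's axis. I'll let go, measure and regrip centred.

Request:
{"api": "play_rows", "payload": {
  "travel": [
    [0,0,0],
    [0,0,0],
    [0,0,0],
    [0,0,0],
    [0,0,0]
  ],
  "rotation": [
    [0,0,0],
    [0,0,0],
    [0,0,0],
    [0,0,0],
    [0,0,0]
  ],
  "grip": [0.6,0.7,0.7,0.7,0.7]
}}

```text
clock: 13.98
position: [537.5, 36.1, 51.8]
ee_rot: [0.981, 0.193, 0.001, -0.0]
contact_force: [-0.8, -0.7, 0.0]
gripper_width: 59.8
```

```bash
cat > cut.py <<'E'
from h import *
import pickle,sys
s=arm.read_state();o=optics.get_image('wrist');pickle.dump((s,o),open('wc.pkl','wb'))
x,y=s['position'][:2]+0;z=float(sys.argv[1]);r=8
if len(sys.argv)>2:x,y=map(float,sys.argv[2:4])
for it in range(3):
    a=ortho(s,o,x,y,z,r,r,.05);g=a.max(2);n=g.shape[0];R,C=np.indices(g.shape)
    m=((g<130)&(np.hypot(R-n/2,C-n/2)<86)).astype(np.uint8);k,l,st,ce=cv2.connectedComponentsWithStats(m);p=np.argwhere(l==1+np.argmax(st[1:,4]))
    X=np.stack([x+r-p[:,0]*.05,y+r-p[:,1]*.05],1);w,v=np.linalg.eigh(np.cov((X-X.mean(0)).T));d=v[:,1]*np.sign(v[1,1]);x,y=X.mean(0)
R_=Rn.from_quat(s['ee_rot']).as_matrix()
print('cut',len(p),x,y,np.sqrt(w),'head yaw',np.degrees(np.arctan2(d[1],d[0])),'in tool xy',R_[:2,:2].T@(np.array([x,y])-s['position'][:2]))
cv2.imwrite('pics/cut.png',cv2.resize(ortho(s,o,x,y,z,15,20,.1),(800,600)))
E
python3 st.py; python3 cut.py 89
```

```text
14.1833 [537.07  35.89  51.7 ] J6 1.59 yaw 0.387 F,T,tau6 [-0.094 -0.006  0.003  0.006 -0.003 -0.009 -0.   ] Tz [-0.002 -0.009 -0.007 -0.002 -0.024] 59.77503287919973
cut 8071 537.6711376982522 37.64186344960932 [1.28679593 2.51816849] head yaw 40.46857724248554 in tool xy [ 1.22033627 -1.39113381]
```

View pics/cut.png

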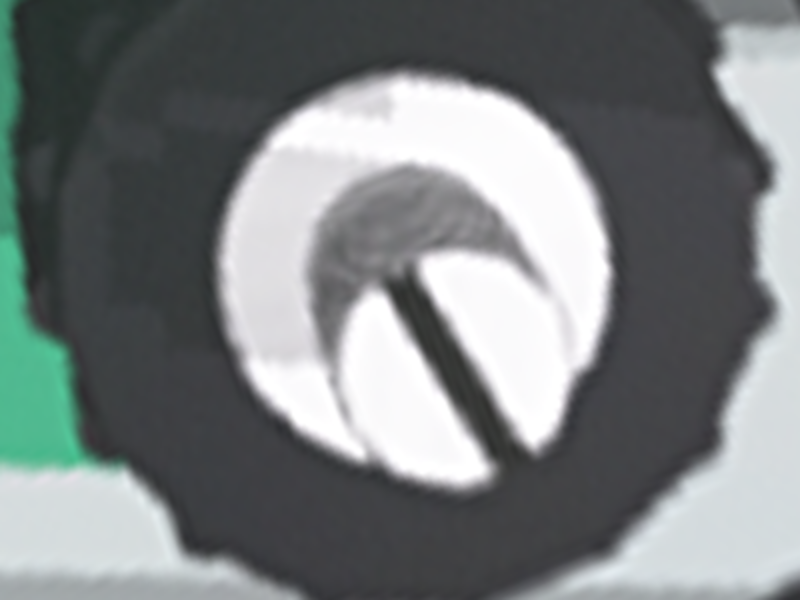

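The picture shows the head now at yaw 31.6° (turned 57°, as commanded), with the bolt upright in the notch. To get the axis free of hand-eye bias, I'll turn the open gripper back, measure again and solve for axis and bias.

Request:
{"api": "play_rows", "payload": {
  "travel": [
    [0,0,0],
    [0,0,0],
    [0,0,0],
    [0,0,0],
    [0,0,0],
    [0,0,0],
    [0,0,0],
    [0,0,0],
    [0,0,0],
    [0,0,0],
    [0,0,0],
    [0,0,0]
  ],
  "rotation": [
    [0,0,-0.12],
    [0,0,-0.12],
    [0,0,-0.12],
    [0,0,-0.12],
    [0,0,-0.12],
    [0,0,-0.12],
    [0,0,-0.12],
    [0,0,-0.12],
    [0,0,-0.12],
    [0,0,-0.12],
    [0,0,-0.12],
    [0,0,0]
  ],
  "grip": [0.7,0.7,0.7,0.7,0.7,0.7,0.7,0.7,0.7,0.7,0.7,0.7]
}}

```text
clock: 15.23
position: [537.0, 35.8, 51.7]
ee_rot: [0.657, 0.754, 0.0, 0.0]
contact_force: [0.2, 0.2, -0.8]
gripper_width: 59.7
```

```bash
cp wc.pkl wcA.pkl; python3 st.py
cat > ax.py <<'E'
from h import *
import pickle,sys
def meas(s,o,z,x,y):
    R_=Rn.from_quat(s['ee_rot']).as_matrix();r=10
    for it in range(4):
        a=ortho(s,o,x,y,z,r,r,.05);g=a.max(2);n=g.shape[0];R,C=np.indices(g.shape)
        m=((g<110)&(np.hypot(R-n/2,C-n/2)<6.2/.05)).astype(np.uint8);k,l,st,ce=cv2.connectedComponentsWithStats(m)
        best=None
        for i in range(1,k):
            if st[i,4]<1200:continue
            p=np.argwhere(l==i);X=np.stack([x+r-p[:,0]*.05,y+r-p[:,1]*.05],1);w,v=np.linalg.eigh(np.cov((X-X.mean(0)).T))
            sc=np.sqrt(w[0]/w[1])
            if best is None or sc<best[0]:best=(sc,X.mean(0),v[:,1],np.sqrt(w),len(p))
        x,y=best[1]
    d=best[2]*np.sign(best[2][1])
    m_=R_[:2,:2].T@(np.array([x,y])-s['position'][:2])
    print('cut',best[4],best[3].round(2),np.round([x,y],2),'head yaw',np.degrees(np.arctan2(d[1],d[0])).round(1),'tool',m_.round(2));return m_,R_[:2,:2]
if __name__=='__main__':
    sa,oa=pickle.load(open('wcA.pkl','rb'));m2,R2=meas(sa,oa,89,534.3,34.84)
    s=arm.read_state();o=optics.get_image('wrist');pickle.dump((s,o),open('wcB.pkl','wb'))
    m1,R1=meas(s,o,89,536.3,34.9)
    I=np.eye(2);sol=np.linalg.lstsq(np.block([[R1.T,I],[R2.T,I]]),np.r_[m1,m2],rcond=None)[0];print('B-T, bias',sol)
E
python3 ax.py
```

```text
15.4333 [536.93  35.77  51.7 ] J6 2.908 yaw 1.705 F,T,tau6 [-0.06   0.274  0.05   0.01   0.007  0.004  0.195] Tz [ 0.015  0.047  0.006 -0.    -0.046] 59.13792685961746
cut 25163 [2.75 3.09] [529.09  32.22] head yaw 112.5 tool [-8.77  0.39]
cut 7783 [0.58 3.43] [534.02  35.25] head yaw 33.3 tool [-0.13 -2.95]
B-T, bias [-7.47768094  1.17572863 -2.29165034  4.30342473]
```

Both views put the bolt's axis near (534.2, 35), so the gripper stands about 2.5 mm too far in x (the bolt was held tilted about 1°). I'll recentre and regrip with the jaws across the slot.

Request:
{"api": "play_rows", "payload": {
  "travel": [
    [-0.0005,-0.0022,-0.0005],
    [0,0,0],
    [0,0,0],
    [0,0,0],
    [0,0,0],
    [0,0,0],
    [0,0,0],
    [0,0,0]
  ],
  "rotation": [
    [0,0,0],
    [0,0,0],
    [0,0,0],
    [0,0,0],
    [0,0,0],
    [0,0,0],
    [0,0,0],
    [0,0,0]
  ],
  "grip": [0.6,0.54,0.5,0.46,0.42,0.38,0.3,0.3]
}}

```text
clock: 16.15
position: [534.4, 34.8, 52.5]
ee_rot: [0.657, 0.754, -0.0, -0.0]
contact_force: [-3.0, -0.3, 6.3]
gripper_width: 38.4
```

```bash
python3 st.py
```

```text
16.35 [534.47  34.82  52.55] J6 2.91 yaw 1.707 F,T,tau6 [-2.919e+00 -2.860e-01  5.636e+00 -7.300e-02  8.340e-01  9.000e-03
  4.000e-03] Tz [ 0.011  0.028  0.019 -0.    -0.01 ] 38.13991269730736
```

Request:
{"api": "play_rows", "payload": {
  "travel": [
    [0,-0.0004,-0.0005],
    [0,0,0],
    [0,0,0],
    [0,0,0],
    [0,0,0],
    [0,0,0],
    [0,0,0],
    [0,0,0]
  ],
  "rotation": [
    [0,0,0],
    [0,0,0.1],
    [0,0,0.1],
    [0,0,0.1],
    [0,0,0.1],
    [0,0,0.1],
    [0,0,0],
    [0,0,0]
  ],
  "grip": [0.3,0.3,0.3,0.3,0.3,0.3,0.3,0.3]
}}

```text
clock: 17.02
position: [534.6, 34.8, 52.6]
ee_rot: [0.823, 0.569, 0.0, 0.0]
contact_force: [-0.2, 0.4, 0.9]
gripper_width: 38.6
```

```bash
python3 st.py
```

```text
17.2167 [534.6   34.84  52.6 ] J6 2.411 yaw 1.208 F,T,tau6 [ 0.103 -0.873  0.821 -0.356  0.022 -0.013 -0.012] Tz [-0.021  0.013 -0.046  0.005 -0.018] 38.43426959345683
```

Request:
{"api": "play_rows", "payload": {
  "travel": [
    [0,0,0],
    [0,0,0],
    [0,0,0],
    [0,0,0],
    [0,0,0],
    [0,0,0],
    [0,0,0]
  ],
  "rotation": [
    [0,0,0.1],
    [0,0,0.1],
    [0,0,0.1],
    [0,0,0.1],
    [0,0,0.1],
    [0,0,0],
    [0,0,0]
  ],
  "grip": [0.3,0.3,0.3,0.3,0.3,0.3,0.3]
}}

```text
clock: 17.8
position: [535.2, 34.8, 52.6]
ee_rot: [0.938, 0.348, 0.001, 0.0]
contact_force: [3.5, -4.1, -3.6]
gripper_width: 38.5
```

```bash
python3 st.py
python3 - <<'E'
import pickle
from ax import *
s=arm.read_state();o=optics.get_image('wrist');meas(s,o,89,534.3,35)
E
```

```text
18.0 [535.24  34.78  52.64] J6 1.912 yaw 0.71 F,T,tau6 [ 3.737e+00 -4.136e+00 -3.330e+00 -1.240e+00 -1.129e+00 -2.000e-03
 -4.000e-03] Tz [ 0.025 -0.011 -0.008 -0.006 -0.012] 38.67315552287224
cut 26969 [2.82 3.17] [529.08  32.46] head yaw 111.7 tool [-6.19 -2.26]
```

```bash
cat > ln.py <<'E'
from h import *
import pickle
def line(s,o,z,x0,y0,R=3.5):
    r=14;a=ortho(s,o,x0,y0,z,r,r,.1).max(2).astype(np.float32);best=(-1e9,)
    k=np.linspace(-4.5,4.5,31)
    for dx in np.arange(-R,R+.1,.25):
        for dy in np.arange(-R,R+.1,.25):
            for th in np.radians(np.arange(0,180,3)):
                c,sn=np.cos(th),np.sin(th)
                def v(off):
                    X=dx+k*c-off*sn;Y=dy+k*sn+off*c
                    return a[((r-X)/.1).astype(int),((r-Y)/.1).astype(int)]
                sc=min(v(2).mean(),v(-2).mean(),v(3).mean()+20,v(-3).mean()+20)-v(0).mean()-v(0).std()
                if sc>best[0]:best=(sc,x0+dx,y0+dy,np.degrees(th))
    return np.round(best,2)
if __name__=='__main__':
    for f in('wcA.pkl','wcB.pkl'):
        s,o=pickle.load(open(f,'rb'));print(f,line(s,o,89,534.3,35))
    s=arm.read_state();o=optics.get_image('wrist');pickle.dump((s,o),open('wD.pkl','wb'));print(s['position'],line(s,o,89,534.8,35))
E
python3 ln.py
```

```text
wcA.pkl [195.18 534.3   34.75  30.  ]
wcB.pkl [189.35 534.05  35.5   30.  ]
[535.25925135  34.79405741  52.63634277] [197.36 535.05  34.75 165.  ]
```

```bash
cat >> ln.py <<'E'
def fine(s,o,z,b):
    # refine: darkest offset at stations along the line, straight fit
    x,y,th=b[1],b[2],np.radians(b[3]);r=8;a=ortho(s,o,x,y,z,r,r,.05).max(2).astype(np.float32);d=np.array([np.cos(th),np.sin(th)]);n=np.array([-d[1],d[0]])
    off=np.arange(-1.5,1.55,.05);P=[]
    for k in np.arange(-4,4.1,.25):
        q=k*d+off[:,None]*n;v=a[((r-q[:,0])/.05).astype(int),((r-q[:,1])/.05).astype(int)];w=np.clip(140-v,0,None)
        if w.sum()>100:P.append((k,(w*off).sum()/w.sum()))
    P=np.array(P);f=np.polyfit(P[:,0],P[:,1],1);return b[3]+np.degrees(np.arctan(f[0])),np.std(P[:,1]-np.polyval(f,P[:,0]))
def now(z=89,x=534.8,y=35):
    s=arm.read_state();o=optics.get_image('wrist');b=line(s,o,z,x,y);print('pos',s['position'].round(2),'cut',b,'fine',fine(s,o,z,b))
E
python3 - <<'E'
from ln import *
for f,z,x,y in(('wcA.pkl',89,534.3,35),('wcB.pkl',89,534.3,35),('wD.pkl',89,534.8,35),('w3.pkl',130.3,535.9,-14.4),('w4.pkl',116.8,536.5,-14.4)):
    s,o=pickle.load(open(f,'rb'));b=line(s,o,z,x,y,2);print(f,b,fine(s,o,z,b))
E
python3 st.py
```

```text
wcA.pkl [195.18 534.3   34.75  30.  ] (np.float64(31.75181237714156), np.float64(0.023028416442377606))
wcB.pkl [189.35 534.05  35.5   30.  ] (np.float64(31.24232673524392), np.float64(0.051069608079307494))
wD.pkl [197.36 535.05  34.75 165.  ] (np.float64(170.60072333500344), np.float64(0.03057648091258268))
w3.pkl [183.22 535.9  -14.15  90.  ] (np.float64(85.30652188834826), np.float64(0.03099702530932642))
w4.pkl [182.98 536.5  -13.9   93.  ] (np.float64(88.8875368208842), np.float64(0.03433343358237046))
18.3 [535.25  34.77  52.62] J6 1.912 yaw 0.71 F,T,tau6 [ 3.924e+00 -4.059e+00 -3.256e+00 -1.273e+00 -1.164e+00 -7.000e-03
  2.000e-03] Tz [ 0.011 -0.032  0.023  0.028 -0.064] 38.58290969545998
```

The head is against its stop (cut at −9°, i.e. a quarter turn plus about 0.1 rad). I'll relieve the side force and keep turning, watching the torque.

Request:
{"api": "play_rows", "payload": {
  "travel": [
    [0,0.0007,0.0002],
    [0,0,0],
    [0,0,0],
    [0,0,0],
    [0,0,0]
  ],
  "rotation": [
    [0,0,0],
    [0,0,0.1],
    [0,0,0.1],
    [0,0,0.1],
    [0,0,0.05]
  ],
  "grip": [0.3,0.3,0.3,0.3,0.3]
}}

```text
clock: 18.72
position: [535.3, 34.4, 52.6]
ee_rot: [0.984, 0.177, 0.0, 0.0]
contact_force: [2.4, -3.4, -1.2]
gripper_width: 38.4
```

```bash
python3 st.py; python3 -c "
from ln import *
now()"
```

```text
18.9167 [535.28  34.46  52.6 ] J6 1.563 yaw 0.359 F,T,tau6 [ 2.584 -2.822 -1.525 -0.806 -0.785  0.065 -0.131] Tz [ 0.195  0.092  0.021 -0.023  0.042] 38.568207629120025
pos [535.28  34.46  52.6 ] cut [190.3  533.8   34.75 165.  ] fine (np.float64(169.72365514405408), np.float64(0.03416119075843851))
```

Request:
{"api": "play_rows", "payload": {
  "travel": [
    [0.0002,0.0005,0],
    [0,0,0],
    [0,0,0],
    [0,0,0],
    [0,0,0]
  ],
  "rotation": [
    [0,0,0],
    [0,0,0.05],
    [0,0,0.05],
    [0,0,0.05],
    [0,0,0.05]
  ],
  "grip": [0.3,0.3,0.3,0.3,0.3]
}}

```text
clock: 19.38
position: [535.3, 34.2, 52.6]
ee_rot: [0.997, 0.078, 0.0, -0.0]
contact_force: [2.0, -1.2, -1.1]
gripper_width: 38.2
```

```bash
python3 st.py
```

```text
19.5833 [535.37  34.27  52.62] J6 1.364 yaw 0.159 F,T,tau6 [ 1.905 -0.76  -0.45  -0.217 -0.585  0.055 -0.067] Tz [ 0.193  0.052  0.026 -0.038  0.045] 38.1593185168231
```

Request:
{"api": "play_rows", "payload": {
  "travel": [
    [0,0,0],
    [0,0,0],
    [0,0,0],
    [0,0,0],
    [0,0,0],
    [0,0,0]
  ],
  "rotation": [
    [0,0,0.05],
    [0,0,0.05],
    [0,0,0.05],
    [0,0,0.05],
    [0,0,0.05],
    [0,0,0.05]
  ],
  "grip": [0.3,0.3,0.3,0.3,0.3,0.3]
}}

```text
clock: 20.08
position: [535.4, 34.1, 52.6]
ee_rot: [0.997, -0.071, 0.0, -0.0]
contact_force: [2.3, -0.9, -0.5]
gripper_width: 38.8
```

```bash
python3 st.py
```

```text
20.2833 [535.39  34.12  52.59] J6 1.064 yaw -0.141 F,T,tau6 [ 2.04  -1.265 -0.594 -0.233 -0.62   0.031 -0.04 ] Tz [ 0.208  0.104 -0.042 -0.044 -0.07 ] 38.42732240382889
```

Request:
{"api": "play_rows", "payload": {
  "travel": [
    [0,0,0],
    [0,0,0],
    [0,0,0],
    [0,0,0],
    [0,0,0],
    [0,0,0]
  ],
  "rotation": [
    [0,0,0.05],
    [0,0,0.05],
    [0,0,0.05],
    [0,0,0.05],
    [0,0,0.05],
    [0,0,0.05]
  ],
  "grip": [0.3,0.3,0.3,0.3,0.3,0.3]
}}

```text
clock: 20.78
position: [535.4, 34.0, 52.5]
ee_rot: [0.976, -0.219, 0.0, 0.0]
contact_force: [1.2, -2.1, -2.2]
gripper_width: 38.2
```

```bash
python3 st.py
```

```text
20.9833 [535.37  33.98  52.54] J6 0.764 yaw -0.441 F,T,tau6 [ 2.401 -1.874 -1.506 -0.374 -0.719  0.19  -0.209] Tz [0.467 0.231 0.055 0.077 0.123] 38.24002287937181
```

Request:
{"api": "play_rows", "payload": {
  "travel": [
    [0,0,0],
    [0,0,0],
    [0,0,0],
    [0,0,0]
  ],
  "rotation": [
    [0,0,0.025],
    [0,0,0.025],
    [0,0,0.025],
    [0,0,0.025]
  ],
  "grip": [0.3,0.3,0.3,0.3]
}}

```text
clock: 21.32
position: [535.3, 33.9, 52.5]
ee_rot: [0.963, -0.269, 0.0, 0.0]
contact_force: [3.0, -2.0, -2.0]
gripper_width: 38.4
```

```bash
sed -i 's/range(5)/range(8)/' st.py; python3 st.py;  python3 -c "
from ln import *
now()"
```

```text
21.6667 [535.36  33.93  52.53] J6 0.662 yaw -0.543 F,T,tau6 [ 3.05  -2.331 -1.65  -0.556 -0.856  0.324 -0.326] Tz [0.507 0.338 0.301 0.285 0.312 0.282 0.312 0.254] 38.56464482501815
pos [535.36  33.93  52.53] cut [162.26 534.3   34.75 168.  ] fine (np.float64(167.515675180398), np.float64(0.031258613633827745))
```

Request:
{"api": "play_rows", "payload": {
  "travel": [
    [0,0,0],
    [0,0,0],
    [0,0,0],
    [0,0,0],
    [0,0,0],
    [0,0,0]
  ],
  "rotation": [
    [0,0,0.02],
    [0,0,0.02],
    [0,0,0.02],
    [0,0,0.02],
    [0,0,0.02],
    [0,0,0]
  ],
  "grip": [0.3,0.3,0.3,0.3,0.3,0.3]
}}

```text
clock: 22.22
position: [535.3, 33.9, 52.5]
ee_rot: [0.949, -0.317, 0.0, 0.0]
contact_force: [3.7, -3.5, -1.6]
gripper_width: 38.3
```

```bash
python3 st.py
```

```text
22.5667 [535.3   33.94  52.52] J6 0.562 yaw -0.643 F,T,tau6 [ 3.438 -3.175 -1.959 -0.831 -1.047  0.325 -0.36 ] Tz [0.382 0.296 0.335 0.335 0.316 0.341 0.311 0.28 ] 38.18269275284824
```

Request:
{"api": "play_rows", "payload": {
  "travel": [
    [0,0,0],
    [0,0,0],
    [0,0,0],
    [0,0,0],
    [0,0,0],
    [0,0,0]
  ],
  "rotation": [
    [0,0,0.02],
    [0,0,0.02],
    [0,0,0.02],
    [0,0,0.02],
    [0,0,0],
    [0,0,0]
  ],
  "grip": [0.3,0.3,0.3,0.3,0.3,0.3]
}}

```text
clock: 23.07
position: [535.2, 33.9, 52.5]
ee_rot: [0.935, -0.354, 0.0, 0.0]
contact_force: [3.5, -3.7, -0.8]
gripper_width: 38.2
```

```bash
sed -i "s/^print(/print('tau6',np.array(L)[:,6].round(3),np.array(L)[2:,5:7].mean(0));print(/" st.py; python3 st.py;  python3 -c "
from ln import *
now()"
```

```text
tau6 [-0.444 -0.44  -0.44  -0.44  -0.44  -0.44  -0.44  -0.44 ] [ 0.45051272 -0.43986431]
23.4167 [535.26  33.92  52.51] J6 0.481 yaw -0.724 F,T,tau6 [ 3.529 -3.831 -2.122 -0.973 -1.079  0.446 -0.44 ] Tz [0.427 0.439 0.507 0.418 0.455 0.454 0.435 0.434] 38.49906377335606
pos [535.26  33.92  52.51] cut [165.86 534.55  35.25 174.  ] fine (np.float64(169.0629025886667), np.float64(0.023976715106469097))
```

Torque now holds at about 0.44 N m as read, including some side-load friction, against a target of about 0.38; the first touch was about 0.5–0.6 rad ago. That is tight enough, so I'll let go and back away upward.

Request:
{"api": "play_rows", "payload": {
  "travel": [
    [0,0,0],
    [0,0,0],
    [0,0,0],
    [0,0,0],
    [0,0,0],
    [0,0,0],
    [0,0,-0.005],
    [0,0,-0.015],
    [0,0,-0.03],
    [0,0,-0.03],
    [0,0,0],
    [0,0,0]
  ],
  "rotation": [
    [0,0,0],
    [0,0,0],
    [0,0,0],
    [0,0,0],
    [0,0,0],
    [0,0,0],
    [0,0,0],
    [0,0,0],
    [0,0,0],
    [0,0,0],
    [0,0,0],
    [0,0,0]
  ],
  "grip": [0.6,0.8,1,1,1,1,1,1,1,1,1,1]
}}

```text
clock: 24.47
position: [536.4, 34.4, 134.8]
ee_rot: [0.935, -0.354, 0.002, -0.002]
contact_force: [-0.2, -0.9, 0.2]
gripper_width: 85.6
```

```bash
python3 st.py;  python3 -c "
from ln import *
now()
s=arm.read_state();w=optics.get_image('wrist');t=optics.get_image('top');d=optics.get_image('side')
a=cv2.resize(w['image'],(480,300));b=cv2.resize(t['image'][150:260,180:440],(800,300))[:,:320]
c=cv2.resize(d['image'][130:400,200:440],(267,300));e=cv2.resize(t['image'],(480,300))
cv2.imwrite('pics/end.png',np.vstack([np.hstack([a,b]),np.hstack([e,cv2.copyMakeBorder(c,0,0,0,53,cv2.BORDER_CONSTANT)])]))
"
```

```text
tau6 [ 0. -0. -0. -0. -0. -0. -0. -0.] [-0.01187597 -0.00033262]
24.8167 [534.76  33.81 131.55] J6 0.482 yaw -0.723 F,T,tau6 [-0.039 -0.142 -0.371  0.012  0.016 -0.01  -0.   ] Tz [-0.044  0.035  0.04  -0.044 -0.044  0.005 -0.053  0.024] 85.44053695438059
pos [534.76  33.81 131.55] cut [190.41 534.05  35.   168.  ] fine (np.float64(168.12191255759362), np.float64(0.05958866401198021))
```

View pics/end.png

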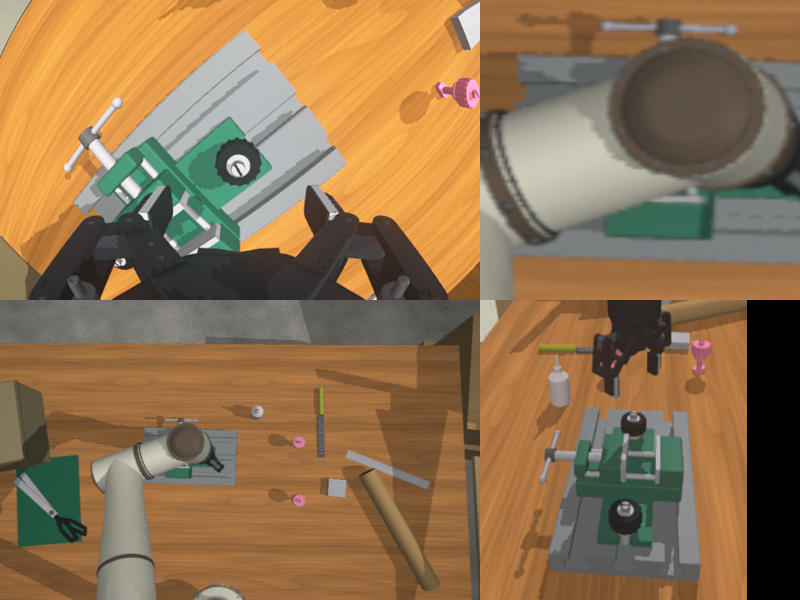

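```bash
python3 -c "
from bench import workorder
print(workorder.job_done())"
```

```text
the job is handed in; nothing more can be done
None
```

I bolted down the vise's free ear and handed the job in at about 25 s of the 72 s allowed. I gripped the black-knobbed bolt and let its head lengthwise into the middle slot. I slid it until it touched the notch's end, seated the flange on the ear, turned it past the quarter turn to the head's stop, tightened, let go and backed off.

**Last checks**
- **Position:** the shank stands in the notch at about (534, 35) mm, upright, with the flange on the ear. The gripper is clear with about zero force on it, and the glue bottle, file and steel block look untouched in the last pictures.
- **Tightness:** the last torque held was about 0.44 N m, somewhat above the 0.38 asked for, and it climbed faster than 0.4 N m per radian. Taking the slope as told, the knob turned at most about 0.58 rad after it began to tighten, which gives about 58 N on the ear. The torque reading suggests nearer 80 N. I did not check the tightness again after letting go.
- **Head angle:** the cut reads about 10° past square, or 0.15–0.19 rad, slightly more than the 0.1 rad expected at the stop. I put the difference down to play and camera error, but could not confirm it.
- **Regrip:** the first grip held the bolt about 1° tilted, and side forces built up to about 5 N while turning it. I let go partway through the quarter turn, recentred the gripper and gripped again before going on. Side forces of about 5 N came back near the end of tightening and may account for part of the high torque reading.

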